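# Find the loose cover bolt on the wax mould block and hold that mould open

## Task

One of the three ring moulds in the grey mould block leaks wax because the captive bolt of its cover has come loose. Working along the row from left to right, tap each of the three knurled bolt heads firmly from above with the fingertips: two stand solid, the loose one sinks. Then take the cover with the loose bolt by its black lever, lift it well open (half-way up or more) for inspection and finish while still holding it there, with the other two covers shut and the jar, brush and wax block behind them left alone.

Things in the scene. Friction and masses are not known exactly. Their poses are not given: they have to be found in the camera images.
- mould_block: Grey metal block, 126 mm deep (x) by 228 mm wide (y) by 36 mm high, screwed to the bench. Origin on the bench under the block's middle; x points to the hinges (away from the robot), y to the left mould, z up. Three moulds side by side at y = +74, 0 and -74 mm, each under a hinged bright aluminium cover 106 x 66 x 6 mm (top 42 mm above the bench).
- bolt_left: Captive bolt of the left cover: knurled steel head, 20 mm in diameter, 13.5 mm high, over a brass ferrule, near the cover's front. Origin in the middle of the head's top, 62 mm above the bench and 38 mm in front of the block's middle; z points out along the bolt. Tight, it does not give; loose, it sinks 5 mm under about 2 N and stays down. A tap counts at 3 N.
- bolt_middle: The same bolt on the middle cover. Exactly one of the three is loose; which one differs each time and cannot be seen before tapping.
- bolt_right: The same bolt on the right cover.
- cover_left: Left cover with its lever and bolt. Origin in the middle of its hinge line, 40 mm above the bench, 54 mm behind the block's middle; shut, its axes are the block's. It opens about +y, the lever rising up and back, to a stop at 1.35 rad from shut. Free hinge, about 0.18 kg: it falls shut unless held. While its bolt is tight it is locked, with play under 0.03 rad.
- cover_middle: The same for the middle cover.
- cover_right: The same for the right cover.
- lever_left (a point): Lifting lever of the left cover: black plastic grip 34 mm long (x), 16 mm wide (y), 11 mm thick, in front of the block, free beside and below. Origin in its centre, 42 mm above the bench, 88 mm in front of the block's middle, 142 mm in front of the hinge line; x along the cover towards the hinge, y along the hinge, z out of the cover. Turns with the cover.
- lever_middle (a point): The same for the middle cover.
- lever_right (a point): The same for the right cover.
- jar_talc: Bystander: white jar with blue lid, 39 x 39 x 62 mm, origin under its middle.
- dust_brush: Bystander: wooden brush, 15 x 167 x 11 mm, origin under its middle.
- wax_block_blue: Bystander: block of blue wax, 50 x 75 x 28 mm, origin under its middle.

How it is judged:
By the outcome, as a careful person would: the job done as asked, in the order asked, and still so for the second after the job is handed in, while the arm keeps its last pose, push and grip.
It also fails if it takes over 48 s, if anything falls off the work surface, if the arm or the gripper's body presses on something with over 40 N, if the wrist force passes 120 N, or if a joint passes its speed limit or range.

## Robot

A 7-joint arm with a two-finger parallel gripper is mounted at the origin on a cart in front of the work surface, level with it; the furniture and walls round the work are solid. World frame = base frame: x ahead of the robot, y to its left, z up, the work surface at z = 0. Lengths are in mm, angles in rad, forces in N, time in s.
With the tool pointing down it reaches from about 425 to 875 mm from the base axis. Payload 8.4 kg.
Tool frame: the origin (TCP) lies at the very end of the fingers, on their centre line; the grasp point (between the pads) lies 19 mm behind it; z points along the fingers, y is the line along which they close (so a half turn about z gives the same grasp; the last joint's range is limited). The gripper opens to 87 mm and grips with 3 to 60 N. Pads are 19 mm wide; open, the fingers measure 117 mm over their backs; the gripper's body (75 mm by 190 mm) begins 51 mm behind the grasp point.
Start: joints at [1.022, 0.333, 0.04, 1.465, -0.013, 1.343, -0.059], TCP at [282.585, -585.328, 222.546] pointing down, gripper open.
Joint ranges: [-2.58, 2.58], [-0.38, 2.09], [-1.3, 1.39], [0.25, 2.4], [-1.5, 4.64], [0.08, 2.09], [-2.65, 2.65]. Speed limits (rad/s): [2.22, 2.22, 2.79, 2.79, 3.14, 3.14, 3.14].

## Interface

Orientations are given as a rotation vector (axis times angle).
In Python, from rig import env gives the robot as it stands. The module is installed in compiled form; this text tells all that it offers.
- The arm moves only by the tool jog_arm, never from a script. Its argument "increments" is a list of rows, each a list of 5 numbers: the shift along the tool's x, y, z in m, then the turn about the tool's z in rad, then the opening, from -1 (shut) to 1 (fully open). A call has 1 to 12 rows; each row is the pose to reach, as a shift and turn from the pose commanded when the call began, along the tool's axes at that moment; what a row does not reach only later rows make up. A row lasts 1/8 s, in which the tool goes at most 62.5 mm and 10.7 degrees, less where a joint would pass 70% of its speed; a pose out of reach is approached as far as the arm can. A call with a gripper value outside its range is refused whole. The fingers move at their own pace and stop on an object; the grip force is fixed at half the most. Time passes only in rows, so rows that repeat a pose let the fingers close. It gives the time, the measured TCP pose, the force, the opening and the grip force at its end, in the units of the state.
- env.get_state(): the state, without advancing time (a new reading comes with each control period).
- env.read_camera(name): name is "scene" or "top" or "wrist"; returns a dict with "img" (480x640x3 uint8, red, green, blue), "range_z" (480x640 float32, mm along the optical axis (not along the pixel's ray), 0 where there is no reading), "camera_matrix" (3x3 intrinsics, pixels), "k1" (the pictures are not rectified: a ray, as slopes to the right and down, at radius r is drawn at 1 + k1 r^2 times it, then the intrinsics apply), "world_from_camera" (4x4, takes a point from camera to world coordinates); the wrist camera has in their place "tool_from_camera" (4x4, takes a point from camera to tool coordinates, whose origin is the TCP and whose axes are the flange's). Camera axes: x right, y up, looking along -z (the intrinsics and any distortion apply to the point x, -y, -z); pixel columns grow to the right and rows downward; lengths in mm; the calibration is good to about 2 mm. A picture is of the moment at which its call begins: read the wrist's pose just before it.
- env.finish_job(): hands the job in; it is judged then, once.
The state is a dict: "time_s": time; "joints": joint angles; "dq": joint speeds; "tau": joint torques, N m; "tool_pos": TCP position; "orientation": TCP orientation; "contact_force": force on the tool from outside, world axes, zero at the start; "ft_torque": the same for the moment, N m; "grip_width": finger opening in mm; "grasp_force": force on a finger pad.
Only numpy, scipy, OpenCV 4.12 (cv2) and the standard library are available. Lean on these libraries where they do the work, as an engineer would, in place of code of your own. Each camera call takes 0.05 s, during which the arm holds its last target. There are 200 camera calls.

## Working session

There is one attempt and no reset: what is moved stays moved. The work goes in short steps, Python scripts to look and compute and a tool call to move; the robot and the scene stay as the last step left them, time stands still between calls to the robot, and variables do not carry over. Pictures are saved under pics/ and viewed, at most 10 in all, crops included, and the job is handed in when it is done.

Besides the shell and the picture viewer there is one more tool, called after "Call:" as name([rows], argument=value, ...), one row to a line, values as JSON. jog_arm: Moves the arm, as the interface text tells. Its arguments: {"type":"object","properties":{"increments":{"type":"array"}},"required":["increments"]}

```bash
mkdir -p pics
cat > h.py <<'E'
import numpy as np,cv2
from rig import env
from scipy.spatial.transform import Rotation as R
def cam(n):
    s=env.get_state(); c=env.read_camera(n)
    if n=="wrist":
        T=np.eye(4);T[:3,:3]=R.from_rotvec(s["orientation"]).as_matrix();T[:3,3]=s["tool_pos"]
        c["W"]=T@c["tool_from_camera"]
    else: c["W"]=c["world_from_camera"]
    return c
def rays(c,uv):
    K=c["camera_matrix"];p=np.atleast_2d(uv).astype(float)
    d=np.c_[(p[:,0]-K[0,2])/K[0,0],(p[:,1]-K[1,2])/K[1,1]];x=d.copy()
    for _ in range(20): x=d/(1+c["k1"]*(x**2).sum(1,keepdims=True))
    return np.c_[x[:,0],-x[:,1],-np.ones(len(x))]
def onplane(c,uv,z):
    W=c["W"];r=rays(c,uv)@W[:3,:3].T;o=W[:3,3]
    return o+r*((z-o[2])/r[:,2])[:,None]
def bydepth(c,uv):
    p=np.atleast_2d(uv).astype(int);W=c["W"]
    return (rays(c,uv)*c["range_z"][p[:,1],p[:,0]][:,None])@W[:3,:3].T+W[:3,3]
def save(c,n,crop=None,s=1):
    im=cv2.cvtColor(c["img"],cv2.COLOR_RGB2BGR)
    if crop: x,y,w,h=crop;im=im[y:y+h,x:x+w]
    cv2.imwrite("pics/"+n,cv2.resize(im,None,fx=s,fy=s))
E
python3 - <<'E'
from h import *
c=cam("top");save(c,"top.png");print(c["W"],c["camera_matrix"],c["k1"])
c=cam("scene");save(c,"scene.png")
print(env.get_state())
E
```

```text
[[ 2.58101107e-02  9.87719603e-01 -1.54090311e-01  4.45887850e+02]
 [-9.99651035e-01  2.46338342e-02 -9.53845154e-03  2.81967164e+01]
 [-5.62548041e-03  1.54282727e-01  9.88010726e-01  9.18918627e+02]
 [ 0.00000000e+00  0.00000000e+00  0.00000000e+00  1.00000000e+00]] [[467.84274756   0.         311.2237848 ]
 [  0.         467.84274756 240.92467215]
 [  0.           0.           1.        ]] -0.011810406096494036
{'time_s': 0.1, 'joints': array([ 1.02181048,  0.33383919,  0.03987202,  1.46619063, -0.01339776,
        1.3433182 , -0.05849248]), 'dq': array([-2.14229720e-05, -3.37345190e-03,  5.46626177e-04, -2.80432211e-03,
       -9.10577098e-04, -1.09336578e-03,  1.29709794e-04]), 'tau': array([ 5.71465236e-03, -6.57804680e+01,  1.34137508e+00, -4.04706717e+01,
       -5.96127869e-02,  4.08938492e-02,  7.65148593e-05]), 'tool_pos': array([ 282.38854411, -584.96988629,  221.74507557]), 'orientation': array([-3.06109300e+00, -7.00253470e-01,  6.74660161e-04]), 'contact_force': array([ 0.50398606, -0.04619864,  0.16460368]), 'ft_torque': array([-0.02997472,  0.05640761,  0.03365742]), 'grasp_force': 0.0, 'grip_width': 87.16438220401582}
```

View pics/top.png

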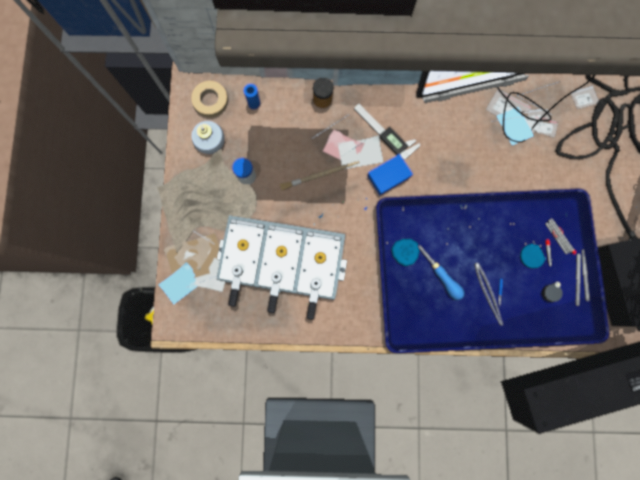

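View pics/scene.png

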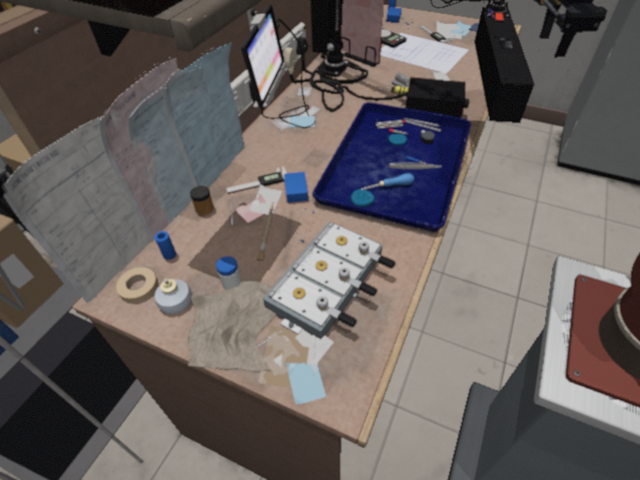

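Top view: the block's bolts are at about (237,270), (276,277), (316,284), and the black levers at (234,297), (273,304), (311,311). The jar, brush and wax sit behind it. I'll measure the bolts and levers next.

Run:
```python
from h import *
c=cam("top");im=c["img"].astype(int)
m=((im.max(2)<60)).astype(np.uint8);m[:285]=0;m[322:]=0;m[:,:220]=0;m[:,330:]=0
n,l,st,ce=cv2.connectedComponentsWithStats(m)
uv=[ce[i] for i in range(1,n) if st[i,4]>40];uv.sort(key=lambda p:p[0])
L=onplane(c,uv,47);print(uv,L)
hsv=cv2.cvtColor(c["img"],cv2.COLOR_RGB2HSV)
m=((hsv[...,1]>130)&(hsv[...,0]>12)&(hsv[...,0]<35)).astype(np.uint8);m[:230]=0;m[270:]=0;m[:,:225]=0;m[:,345:]=0
n,l,st,ce=cv2.connectedComponentsWithStats(m)
b=sorted([ce[i] for i in range(1,n) if st[i,4]>20],key=lambda p:p[0]);print(b,onplane(c,b,44))
print("bolts",onplane(c,[(237.5,270.5),(277,277),(316.5,283.5)],62))
d=L[0]-L[-1];print("spacing",np.linalg.norm(d)/2,"yaw of block y",np.degrees(np.arctan2(d[1],d[0])))
ex=np.array([d[1],-d[0],0])/np.linalg.norm(d[:2])
print("bolt est from levers",L+50*ex,"block",L[1]+88*ex)
s=env.get_state();M=R.from_rotvec(s["orientation"]).as_matrix();print(M)
```

```text
[array([233.3375, 297.8   ]), array([271.81333333, 304.85333333]), array([310.69642857, 310.71428571])] [[471.59408503 178.20404957  47.        ]
 [460.50311987 106.34952499  47.        ]
 [451.64972635  34.22486754  47.        ]]
[array([242.5  , 244.625]), array([281., 251.]), array([319.77631579, 257.30263158])] [[572.01198214 166.48428414  44.        ]
 [561.67937848  93.16986533  44.        ]
 [551.54934503  19.74384216  44.        ]]
bolts [[521.15475153 170.51363571  62.        ]
 [511.07111889  97.44932777  62.        ]
 [501.03090138  24.79468581  62.        ]]
spacing 72.6769948175995 yaw of block y 82.11343262660057
bolt est from levers [[521.12116798 171.34343339  47.        ]
 [510.03020282  99.4889088   47.        ]
 [501.1768093   27.36425135  47.        ]] block [547.67078586  94.2748405   47.        ]
[[ 9.00512307e-01  4.34830086e-01 -6.17326823e-04]
 [ 4.34830518e-01 -9.00511629e-01  1.10804712e-03]
 [-7.40977590e-05 -1.26624261e-03 -9.99999196e-01]]
```

Call:
jog_arm([
  [0.045,-0.048,0,0.1,-1],
  [0.09,-0.096,0,0.2,-1],
  [0.136,-0.144,0,0.3,-1],
  [0.181,-0.192,0,0.4,-1],
  [0.227,-0.24,0,0.5,-1],
  [0.272,-0.288,0,0.59,-1],
  [0.317,-0.336,0,0.59,-1],
  [0.363,-0.385,0,0.59,-1],
  [0.408,-0.433,0,0.59,-1],
  [0.453,-0.481,0,0.59,-1],
  [0.5,-0.529,0,0.59,-1],
  [0.544,-0.577,0,0.59,-1],
])

```text
time_s: 1.65
tool_pos: [509.2, 131.4, 222.7]
orientation: [3.134, -0.221, 0.001]
contact_force: [1.6, 0.1, 0.8]
grip_width: 0.3
grasp_force: 0.0
```

Run:
```python
from h import *
for i in range(6): c=cam("wrist")
s=env.get_state();print(s["time_s"],s["tool_pos"],s["orientation"],R.from_rotvec(s["orientation"]).as_matrix())
c=cam("wrist");save(c,"w1.png");print(c["tool_from_camera"])
```

```text
1.95 [508.70516487 128.43743183 222.24231605] [ 3.13297012e+00 -2.22113369e-01 -1.00534021e-03] [[ 9.89997736e-01 -1.41081549e-01 -6.92233562e-04]
 [-1.41082034e-01 -9.89997653e-01 -7.11650712e-04]
 [-5.84908817e-04  8.02194313e-04 -9.99999507e-01]]
[[ 7.00899862e-05  9.60204358e-01  2.79298381e-01  7.62129052e+01]
 [ 9.99999985e-01 -1.12358309e-04  1.35328219e-04  1.13675315e+00]
 [ 1.61324240e-04  2.79298367e-01 -9.60204351e-01 -1.61171479e+02]
 [ 0.00000000e+00  0.00000000e+00  0.00000000e+00  1.00000000e+00]]
```

View pics/w1.png

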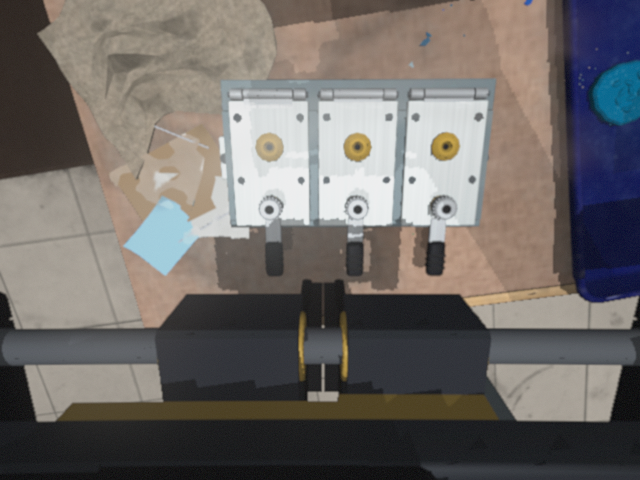

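The wrist view shows bolt heads at (270,205), (357,205), (445,206) and levers at (275,258), (355,258), (435,257). It is well aligned with the block.

Run:
```python
from h import *
s=env.get_state();c=cam("wrist")
im=c["img"].astype(int);m=(im.max(2)<70).astype(np.uint8);m[:236]=0;m[282:]=0;m[:,:255]=0;m[:,455:]=0
n,l,st,ce=cv2.connectedComponentsWithStats(m)
uv=sorted([ce[i] for i in range(1,n) if st[i,4]>150],key=lambda p:p[0]);print(uv)
L=onplane(c,uv,47)
# bolt heads: pixels whose depth height is 58..68
v,u=np.mgrid[150:235,225:490];uvs=np.c_[u.ravel(),v.ravel()];P=bydepth(c,uvs)
k=(P[:,2]>58)&(P[:,2]<68);P=P[k]
B=np.array([np.median(P[abs(uvs[k,0]-u0)<20],0) for u0 in(270,357,445)])
M=R.from_rotvec(s["orientation"]).as_matrix()
B2=onplane(c,[(269.5,208),(357,208),(445.5,208)],62)
for n,q in(("L",L),("Bdepth",B),("Bray",B2)): print(n,q.round(1).tolist(),"tool shift",((q-s["tool_pos"])@M).round(1).tolist())
d=B[0]-B[2];print(np.linalg.norm(d)/2,np.degrees(np.arctan2(d[1],d[0])))
```

```text
[array([273.68613139, 259.22080292]), array([353.68073394, 258.40917431]), array([434.09437387, 257.77495463])]
L [[474.5, 176.5, 47.0], [465.0, 104.7, 47.0], [455.3, 32.7, 47.0]] tool shift [[-40.7, -43.2, 175.4], [-40.0, 29.2, 175.4], [-39.3, 101.9, 175.5]]
Bdepth [[523.3, 170.4, 60.8], [512.9, 97.6, 60.9], [503.6, 24.7, 60.5]] tool shift [[8.4, -44.1, 161.6], [8.4, 29.5, 161.5], [9.5, 103.0, 161.9]]
Bray [[524.4, 169.3, 62.0], [514.0, 97.1, 62.0], [503.5, 24.3, 62.0]] tool shift [[9.6, -43.2, 160.3], [9.6, 29.8, 160.4], [9.6, 103.4, 160.5]]
73.52250788491264 82.27659485256922
```

Call:
jog_arm([
  [0.008,-0.044,0,0,-1],
  [0.008,-0.044,0.06,0,-1],
  [0.008,-0.044,0.12,0,-1],
  [0.008,-0.044,0.145,0,-1],
  [0.008,-0.044,0.152,0,-1],
  [0.008,-0.044,0.154,0,-1],
  [0.008,-0.044,0.156,0,-1],
  [0.008,-0.044,0.156,0,-1],
])

```text
time_s: 3.05
tool_pos: [523.5, 172.2, 67.5]
orientation: [-3.134, 0.22, -0.002]
contact_force: [0.0, 1.1, 0.7]
grip_width: 0.3
grasp_force: 0.0
```

Call:
jog_arm([
  [0,0,0.002,0,-1],
  [0,0,0.004,0,-1],
  [0,0,0.006,0,-1],
  [0,0,0.006,0,-1],
])

```text
time_s: 3.55
tool_pos: [523.2, 172.3, 62.1]
orientation: [3.133, -0.22, 0.001]
contact_force: [-6.3, -3.9, 17.6]
grip_width: 0.4
grasp_force: 8.8
```

Call:
jog_arm([
  [0,0,-0.02,0,-1],
  [0,0.038,-0.02,0,-1],
  [0,0.075,-0.02,0,-1],
  [0,0.075,-0.016,0,-1],
  [0,0.075,-0.006,0,-1],
  [0,0.075,-0.003,0,-1],
  [0,0.075,0,0,-1],
  [0,0.075,0,0,-1],
])

```text
time_s: 4.55
tool_pos: [512.3, 98.5, 60.3]
orientation: [-3.134, 0.219, 0.001]
contact_force: [-0.1, -0.6, 1.0]
grip_width: 0.4
grasp_force: 0.0
```

Call:
jog_arm([
  [0,0,0.002,0,-1],
  [0,0,0.004,0,-1],
  [0,0,0.005,0,-1],
  [0,0,0.005,0,-1],
])

```text
time_s: 5.05
tool_pos: [512.8, 98.3, 57.1]
orientation: [3.134, -0.22, 0.001]
contact_force: [-7.2, -0.1, 18.6]
grip_width: 0.6
grasp_force: 9.0
```

Middle sank to 57 mm, so it is the loose one. I still have to tap the right bolt.

Call:
jog_arm([
  [0,0,-0.025,0,-1],
  [0,0.038,-0.025,0,-1],
  [0.001,0.074,-0.025,0,-1],
  [0.001,0.074,-0.02,0,-1],
  [0.001,0.074,-0.011,0,-1],
  [0.001,0.074,-0.008,0,-1],
  [0.001,0.074,-0.005,0,-1],
  [0.001,0.074,-0.005,0,-1],
])

```text
time_s: 6.05
tool_pos: [503.1, 25.6, 62.0]
orientation: [3.134, -0.218, -0.001]
contact_force: [-9.6, -0.8, 21.4]
grip_width: 0.2
grasp_force: 10.7
```

Call:
jog_arm([
  [0,0,-0.03,0,-1],
  [-0.025,-0.036,-0.03,0,0.15],
  [-0.05,-0.0725,-0.03,0,0.15],
  [-0.05,-0.0725,-0.03,0,0.15],
  [-0.05,-0.0725,-0.02,0,0.15],
  [-0.05,-0.0725,0.01,0,0.15],
  [-0.05,-0.0725,0.03,0,0.15],
  [-0.05,-0.0725,0.037,0,0.15],
  [-0.05,-0.0725,0.037,0,0.15],
])

```text
time_s: 7.18
tool_pos: [463.6, 102.9, 23.1]
orientation: [-3.134, 0.221, 0.002]
contact_force: [-0.1, 0.3, 1.0]
grip_width: 49.7
grasp_force: 0.0
```

Call:
jog_arm([
  [0,-0.001,0,0,-0.2],
  [0,-0.001,0,0,-1],
  [0,-0.001,0,0,-1],
  [0,-0.001,0,0,-1],
  [0,-0.001,0,0,-1],
])

```text
time_s: 7.8
tool_pos: [464.1, 105.1, 23.8]
orientation: [-3.133, 0.219, -0.001]
contact_force: [1.1, 3.8, -0.4]
grip_width: 15.6
grasp_force: 30.0
```

Call:
jog_arm([
  [0.0002,-0.001,-0.007,0,-1],
  [0.001,-0.001,-0.014,0,-1],
  [0.003,-0.001,-0.028,0,-1],
  [0.007,-0.001,-0.042,0,-1],
  [0.012,-0.001,-0.055,0,-1],
  [0.018,-0.001,-0.068,0,-1],
  [0.018,-0.001,-0.068,0,-1],
])

```text
time_s: 8.68
tool_pos: [482.3, 102.6, 92.5]
orientation: [-3.134, 0.221, -0.001]
contact_force: [-0.6, 1.3, -1.7]
grip_width: 15.9
grasp_force: 30.0
```

Call:
jog_arm([
  [0.0075,0,-0.012,0,-1],
  [0.016,0,-0.023,0,-1],
  [0.026,0,-0.0335,0,-1],
  [0.037,0,-0.0425,0,-1],
  [0.0485,0,-0.051,0,-1],
  [0.0485,0,-0.051,0,-1],
  [0.0485,0,-0.051,0,-1],
])

```text
time_s: 9.55
tool_pos: [530.1, 95.9, 142.6]
orientation: [-3.134, 0.22, -0.001]
contact_force: [0.9, 1.3, -1.4]
grip_width: 15.6
grasp_force: 30.0
```

Run:
```python
from h import *
c=cam("scene");save(c,"s2.png",(220,190,220,165),3)
```

```text
(no output)
```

View pics/s2.png

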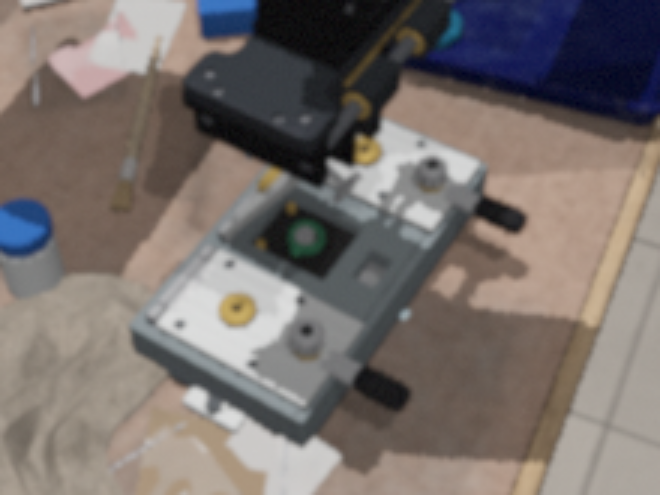

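The scene shows the middle cover standing open, with the mould visible at (305,240) in the crop. The gripper still holds its lever, the other two covers are shut, and the jar and brush are where they were.

```bash
python3 -c "
from rig import env
print(env.finish_job())"
```

```text
the job is handed in; nothing more can be done
None
```

The middle bolt was the loose one: it sank 5 mm when tapped, while left and right stood solid. I handed the job in with the middle cover held about 1.0 rad open by its lever (half-way is 0.68), the other two covers shut, and the jar, brush and wax block not touched.

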